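# Load a sample rack into the analyser drawer

## Robot

A 7-joint arm with a two-finger parallel gripper is mounted at the origin on the work surface. World frame = base frame: x ahead of the robot, y to its left, z up, the work surface at z = 0. Lengths are in mm, angles in rad, forces in N, time in s.
With the tool pointing down it reaches from about 400 to 900 mm from the base axis. Payload 5.6 kg.
Tool frame: the origin (TCP) lies midway between the tips of the shut fingers; the grasp point (between the pads) lies 19 mm behind it; z points along the fingers, y is the line along which they close (so a half turn about z gives the same grasp; the last joint's range is limited). The gripper opens to 92 mm and grips with 3 to 60 N. Pads are 20 mm wide; open, the fingers measure 128 mm over their backs; the gripper's body (75 mm by 189 mm) begins 69 mm behind the grasp point.
Start: joints at [1.214, 0.468, -0.012, 1.603, 0.006, 1.071, -0.056], TCP at [200.597, -618.28, 214.592] pointing down, gripper open.
Joint ranges: [-2.53, 2.53], [-0.31, 2.02], [-1.57, 1.55], [0.28, 2.44], [-1.29, 4.43], [0.15, 1.84], [-2.92, 2.92]. Speed limits (rad/s): [2.57, 2.57, 3.14, 3.14, 3.14, 3.14, 3.14].

## Interface

Orientations are given as a rotation vector (axis times angle).
In Python, from cell import robot, grip, kin, viewer gives the robot as it stands. Calls block until the motion is done:
- robot.movep(position, orientation): joint-space move of the TCP to a pose.
- robot.servo_line(position, feed=150, rotation=None): straight line of the TCP; rotation=None keeps the orientation; feed is the mean speed in mm/s.
- robot.goto_joints(angles): joint-space move.
- grip(opening, newtons=None): opening from 0.0 (shut) to 1.0 (fully open); newtons is the grip in N (None keeps the last); returns when the fingers have stopped.
- robot.hold(seconds).
- kin.ik(position, orientation): joint angles nearest the present ones, or None.
- robot.observe(): the state.
- viewer.read_camera(name): name is "scene" or "top"; returns the picture (420x560x3 uint8, red, green, blue); there is no depth.
- viewer.camera_info(name): a dict with "camera_matrix" (3x3 intrinsics, pixels), "R" (3x3) and "t" (3): a world point X has camera coordinates R X + t. Camera axes: x right, y down, z forward; pixel columns grow to the right and rows downward; lengths in mm; the calibration is good to about 2 mm. A picture is of the moment at which its call begins. camera_info takes no time and is no camera call.
A pose or a line that the arm cannot do raises robot.IKError and nothing moves.
- robot.job_done(): hands the job in; it is judged then, once.
Trained networks look in the newest picture that a camera, given by its name, has taken for a name from the list of things; names that differ only in an ending like _2 or _b are one class to them, and where a whole thing is asked for, a point or a joint stands for the part that bears it (a point fixed in the world has none). Each returns a list of dicts, best first, with "confidence" (0 to 1); they miss things now and then, are a little off and sometimes report something else, mostly with a low value. They report only what shows in the picture. A call takes as long as a camera call. They do not tell look-alikes from the thing itself.
- viewer.silhouettes(name, camera): "mask" (420x560 bool, what is visible of it).
- viewer.pinpoint(name, camera): "at" ([x, y, z] in mm, in the coordinates of the camera as it stood for that picture, good to about 4 mm: a listed point, or the origin of a listed thing).
The state is a dict: "t": time; "joints": joint angles; "joint_velocities": joint speeds; "joint_torque": joint torques, N m; "tcp_pos": TCP position; "tcp_rot": TCP orientation; "contact_force": force on the tool from outside, world axes, zero at the start; "wrist_torque": the same for the moment, N m; "grip_width": opening from 0.0 (shut) to 1.0 (fully open); "grip_force": force on a finger pad.
Only numpy, scipy, OpenCV 4.12 (cv2) and the standard library are available. Lean on these libraries where they do the work, as an engineer would, in place of code of your own. Each camera call takes 0.05 s, during which the arm holds its last target. There are 200 camera calls.

## Task

Pull the analyser's rack drawer (the one with the blue grip) out until it reaches its stop, then take the rack of red-capped tubes off the bench and set it gently down, upright, on the floor of the empty lane, lengthwise along the lane. Leave the drawer right out, because another rack will follow, and do not disturb the other racks, the tip box, the bottle or the marker.

Things in the scene. Friction and masses are not known exactly. Their poses are not given: they have to be found in the camera images.
- analyser: White benchtop analyser, fixed, 380 mm wide, 400 mm deep, 340 mm tall. Origin: centre of its underside, on the bench. Its x axis points from front to back: the front faces -x and the drawer opens to -x; y runs across. The lower front and the closed drawer's grey front panel (208 mm wide, mid-width, heights 36 to 156 mm) lie 200 mm in front of the origin.
- deck_edge (a point): Middle of the lower front edge of the analyser's console deck, which overhangs the drawer: fixed, 166 mm above the bench, 40 mm in front of the lower front, full width. The deck's front face rises upright to 228 mm; above it a screen leans back. Axes as the analyser's.
- drawer (a joint): Slide of the rack drawer, m: 0 closed, 0.200 fully out at its fixed stop. It may start up to 15 mm open. It has about 2.5 N of friction, no spring and no catch, and stays where it is left.
- handle (a point): Point inside the drawer's blue moulded pull grip, a bar that sticks out level from the middle of the front panel: 26 mm wide (across), 30 mm tall, 55 mm out. The point is at mid-width, mid-height (105 mm above the bench) and 40 mm out from the panel: directly below the deck's edge when the drawer is closed. Axes as the analyser's; moves with the drawer.
- free_lane (a point): Centre of the empty lane's steel floor, 45 mm above the bench; moves with the drawer; axes as the analyser's, lane along x. Floor 160 mm long, 62 mm wide between walls 18 to 22 mm high; at its front (-x) end the front panel rises 111 mm above the floor. With the drawer fully out the point is 68 mm in front of (-x from) the deck's edge.
- full_lane (a point): The same point of the other lane, which holds the yellow-capped rack; 122 mm to the -y side of point free_lane. Between the lanes is a low white divider 60 mm wide.
- rack_red: Grey rack with ten red-capped tubes in 2 rows of 5: 110 mm long (its x), 46 mm wide (its y), flat sides to 66 mm height, the fixed tubes' caps rise to 92 mm. About 0.25 kg, loose. Origin: centre of the underside, z up. Stands on the bench; either end may lead.
- rack_blue: The same rack with blue caps, for another test; stands on the bench and stays there. Loose.
- rack_yellow: The same rack with yellow caps, already standing loose in the drawer's other lane; it rides along with the drawer.
- tip_box: Pipette-tip box with an orange lid, 117 x 80 x 65 mm high, loose on the bench; origin at the centre of its underside.
- reagent: White reagent bottle with a green cap, 48 mm diameter, 95 mm tall, loose on the bench; origin at the centre of its underside.
- marker: Black marker pen with a red cap, 130 mm long, 15 mm thick, lying loose on the bench; origin under its middle.
Things that resemble listed ones, but are neither listed nor needed, are in the scene too. Leave any purple look-alike of the rack_red alone.

How it is judged (in metres and radians):
On the way, in this order (a step that is already met when the one before it is completed fails the run):
1. the drawer is pulled out to its stop (value of joint drawer above 0.192 m), for 0.2 s.
2. the red-capped rack is lifted off the bench (height (world z) of rack_red above 0.03 m), for 0.1 s.
At the end, for the whole second after the job is handed in: Drawer out, within 10 mm of its stop; red rack released and at rest on the free lane's floor (6 mm in height, 14 mm across, 30 mm along from its centre), upright within 0.1 rad, lengthwise within 0.25 rad; yellow rack upright (0.1 rad) on its lane's floor, within 14 mm across (value of joint drawer above 0.19 m and z of rack_red in the frame of free_lane between -0.006 and 0.006 m and x of rack_red in the frame of free_lane between -0.03 and 0.03 m and y of rack_red in the frame of free_lane between -0.014 and 0.014 m and angle between each of rack_red, rack_yellow's own z axis and vertical below 0.1 rad and angle between the x axis of rack_red and the x axis of free_lane, either way round below 0.25 rad and linear speed of rack_red below 0.02 m/s and contact force between the fingers and rack_red below 0.1 N and z of rack_yellow in the frame of full_lane below 0.006 m and y of rack_yellow in the frame of full_lane between -0.014 and 0.014 m); the robot touches nothing.
It fails at once if the red-capped rack is dropped or slammed into the drawer: within 40 mm of the lane's floor centre it moves faster than 0.4 m/s (distance between rack_red and free_lane below 0.04 m and linear speed of rack_red above 0.4 m/s).
It fails at once if the red-capped rack is tipped more than 0.6 rad (angle between rack_red's own z axis and vertical above 0.6 rad).
It fails at once if the yellow-capped rack is tipped more than 0.35 rad (angle between rack_yellow's own z axis and vertical above 0.35 rad).
It fails at once if the blue-capped rack, tip box, bottle or marker is shoved more than 30 mm (distance of any of rack_blue, tip_box, reagent, marker from where it was at the start of the episode above 0.03 m).
It also fails if it takes over 59 s, if anything falls off the work surface, if the arm or the gripper's body presses on something with over 40 N, if the wrist force passes 120 N, or if a joint passes its speed limit or range.

## Working session

There is one attempt and no reset: what is moved stays moved. The work goes in short steps, each a Python script; the robot and the scene stay as the last script left them, time stands still between calls to the robot, and variables do not carry over. Pictures are saved under pics/ and viewed, at most 10 in all, crops included, and the job is handed in when it is done.

```bash
mkdir -p pics; cat > h.py <<'E'
import numpy as np, cv2
from cell import robot, grip, kin, viewer
def W(cam,p):
    c=viewer.camera_info(cam); return np.array(c["R"]).T@(np.array(p)-np.array(c["t"]))
def px(cam,X):
    c=viewer.camera_info(cam); q=np.array(c["camera_matrix"])@(np.array(c["R"])@np.array(X)+np.array(c["t"])); return q[:2]/q[2]
E
python3 - <<'E'
from h import *
ims=[]
for c in("scene","top"):
    im=viewer.read_camera(c); cv2.imwrite(f"pics/{c}0.png",im[:,:,::-1])
    for n in ["analyser","handle","free_lane","full_lane","deck_edge","rack_red","rack_blue","rack_yellow","tip_box","reagent","marker"]:
        for d in viewer.pinpoint(n,c)[:4]:
            w=W(c,d["at"]); print(c,n,round(d["confidence"],2),w.round(0),px(c,w).round(0))
print(robot.observe()["t"])
E
```

```text
scene deck_edge 0.89 [ 549. -265.  166.] [279. 298.]
scene rack_red 0.76 [612.  71.   3.] [331. 206.]
scene rack_red 0.71 [482. 150.  -3.] [297. 173.]
scene rack_red 0.71 [189. 347.  -3.] [229.  95.]
scene rack_blue 0.78 [486. 350.  -0.] [316. 118.]
scene reagent 0.87 [696. 426.  -1.] [384. 115.]
scene reagent 0.6 [481. 150.   0.] [297. 172.]
scene marker 0.73 [305. 266.  -2.] [254. 126.]
scene marker 0.55 [622. 237.  -2.] [347. 160.]
top handle 0.58 [ 551. -262.  109.] [360. 185.]
top deck_edge 0.75 [ 553. -262.  168.] [363. 179.]
top rack_red 0.92 [613.  69.   1.] [247. 165.]
top rack_red 0.89 [484. 145.   0.] [218. 204.]
top rack_red 0.67 [182. 340.   1.] [140. 299.]
top rack_yellow 0.68 [484. 143.   1.] [219. 204.]
top rack_yellow 0.63 [489. 352.  -0.] [150. 197.]
top rack_yellow 0.2 [619. 234.   0.] [194. 159.]
top tip_box 0.86 [617. 236.   1.] [194. 160.]
top reagent 0.82 [697. 427.  -1.] [136. 130.]
top marker 0.55 [307. 266.  -1.] [171. 259.]
1.2
```

View pics/scene0.png

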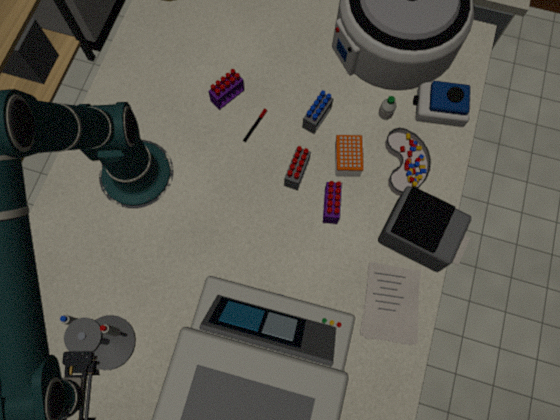

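View pics/top0.png

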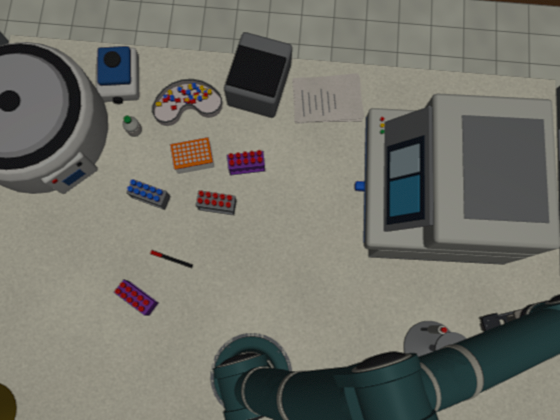

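Three red-capped racks show. In scene/top pixels:
- (331,206)/(247,165): purple body.
- (229,95)/(140,299): purple body.
- (297,172)/(218,204): grey body. This fits `rack_red`, and I'll confirm it in a crop.

The analyser's front faces world +y, with the blue grip at top (360,185). Next I'll measure the yaws and check reach.

```bash
cat >> h.py <<'E'
def ray(cam,u,v,z):
    c=viewer.camera_info(cam);R=np.array(c["R"]);C=-R.T@np.array(c["t"])
    d=R.T@np.linalg.solve(np.array(c["camera_matrix"]),[u,v,1.]); return C+d*(z-C[2])/d[2]
from scipy.optimize import minimize
def fitrack(cam,guess,z0=0,yaws=np.linspace(0,np.pi,12,endpoint=False),name="rack_red"):
    ms=[d["mask"] for d in viewer.silhouettes(name,cam)]
    u,v=px(cam,[guess[0],guess[1],z0+50])
    m=min(ms,key=lambda m:np.hypot(np.nonzero(m)[1].mean()-u,np.nonzero(m)[0].mean()-v))
    cs=[(sx*55,sy*23,z) for sx in(-1,1) for sy in(-1,1) for z in(0,66)]+[(sx*51,sy*18,92) for sx in(-1,1) for sy in(-1,1)]
    S=8; y0,x0=int(v)-40,int(u)-40
    M=cv2.resize(m[y0:y0+80,x0:x0+80].astype(np.float32),None,fx=S,fy=S)>.5
    def cost(p):
        c,s=np.cos(p[2]),np.sin(p[2])
        P=np.array([px(cam,[p[0]+c*a-s*b,p[1]+s*a+c*b,z0+h]) for a,b,h in cs])
        h=cv2.convexHull((((P-[x0,y0]+.5)*S)).astype(np.int32)); I=np.zeros(M.shape,np.uint8); cv2.fillPoly(I,[h],1)
        return (I.astype(bool)^M).sum()/M.sum()
    best=min(([*guess[:2],y] for y in yaws),key=cost)
    r=minimize(cost,best,method="Nelder-Mead",options=dict(initial_simplex=np.array(best)+np.array([[0,0,0],[8,0,0],[0,8,0],[0,0,.15]]),xatol=.05))
    return r.x,r.fun
E
cat > s.py <<'E'
from h import *
from scipy.spatial.transform import Rotation as Ro
t=viewer.read_camera("top")
print("rack top",fitrack("top",[484,146]))
m=viewer.silhouettes("analyser","top"); print(len(m))
if m:
    k=m[0]["mask"]; rows=np.arange(125,242); rows=rows[(rows<170)|(rows>200)]
    us=np.array([np.nonzero(k[r])[0].min() for r in rows]); p=np.polyfit(rows,us,1)
    print("res",np.abs(us-np.polyval(p,rows)).max())
    for z in(166,228):
        A,B=[ray("top",np.polyval(p,r),r,z) for r in(115,245)]; d=A-B; print("top edge",z,A.round(),B.round(),np.arctan2(d[1],d[0]))
s=viewer.read_camera("scene")
print("rack scene",fitrack("scene",[484,146]))
m=viewer.silhouettes("analyser","scene")
if m:
    k=m[0]["mask"]; cols=np.arange(220,345)
    vs=np.array([np.nonzero(k[:,c])[0].min() for c in cols]); p=np.polyfit(cols,vs,1)
    print("res",np.abs(vs-np.polyval(p,cols)).max())
    for z in(166,228):
        A,B=[ray("scene",c,np.polyval(p,c),z) for c in(350,212)]; d=A-B; print("scene edge",z,A.round(),B.round(),np.arctan2(d[1],d[0]))
for c in("top","scene"): print(c,ray(c,0,0,0)is None, (-np.array(viewer.camera_info(c)["R"]).T@np.array(viewer.camera_info(c)["t"])).round())
f=lambda im,u,v:cv2.resize(im[v-35:v+35,u-35:u+35],(390,390),interpolation=cv2.INTER_CUBIC)
cv2.imwrite("pics/crop1.png",np.hstack([f(t,222,190),f(s,310,185)])[:,:,::-1])
# reach test: tool z along -y tilted down by a
for a in(30,40,45,50,55,60):
    a=np.radians(a); z=np.array([0,-np.cos(a),-np.sin(a)])
    for sg in(1,-1):
        y=np.array([sg,0,0.]); r=Ro.from_matrix(np.c_[np.cross(y,z),y,z]).as_rotvec()
        print(round(np.degrees(a)),sg,[ (lambda q:None if q is None else np.round(q,1).tolist())(kin.ik(np.array([551,Y,105])+19*z,r)) for Y in(-180,-255,-60)])
E
python3 s.py
```

```text
rack top (array([480.85407301, 149.0717115 ,   1.53445579]), np.float64(0.041805450416351246))
2
res 1.7589780969990443
top edge 166 [ 739. -259.  166.] [ 371. -272.  166.] 0.0348002254748279
top edge 228 [ 713. -250.  228.] [ 361. -262.  228.] 0.034800225474827716
rack scene (array([481.49617757, 146.22800464,   1.49686872]), np.float64(0.05042016806722689))
res 1.0231397849464088
scene edge 166 [ 731. -249.  166.] [ 365. -263.  166.] 0.0376471942243369
scene edge 228 [ 725. -259.  228.] [ 376. -272.  228.] 0.03764719422433688
top False [ 140.  -52. 1579.]
scene False [ 593. -459. 1492.]
30 1 [[-0.0, 0.8, -0.2, 1.9, 1.2, 1.3, -1.1], [-0.0, 0.7, -0.1, 2.0, 1.3, 1.2, -1.1], [-0.1, 0.8, -0.4, 1.9, 1.1, 1.5, -1.2]]
30 -1 [[-1.1, 1.6, 1.4, 2.0, -0.7, 0.8, -2.7], [-1.0, 1.4, 1.3, 2.0, -0.5, 0.6, -2.8], [0.1, 0.9, -0.7, 1.8, 1.3, 1.7, 1.9]]
40 1 [[0.1, 0.7, -0.3, 1.9, 1.2, 1.2, -1.0], [0.1, 0.7, -0.1, 2.0, 1.2, 1.1, -1.0], [-0.0, 0.8, -0.5, 1.9, 1.1, 1.4, -1.1]]
40 -1 [[0.6, 1.1, -1.1, 1.9, 1.6, 1.8, 2.0], [-0.9, 1.4, 1.4, 2.0, -0.8, 0.6, -2.5], [0.3, 0.9, -0.9, 1.9, 1.3, 1.7, 1.9]]
45 1 [
[... 273 characters left out ...]
0, -0.9], [0.1, 0.6, -0.1, 2.0, 1.1, 0.9, -0.8], [0.1, 0.7, -0.5, 1.9, 1.0, 1.3, -1.1]]
50 -1 [[0.7, 1.0, -1.1, 1.9, 1.5, 1.6, 2.1], [0.8, 1.0, -1.1, 1.9, 1.5, 1.6, 2.2], [0.5, 1.0, -1.1, 1.9, 1.4, 1.7, 1.9]]
55 1 [[0.2, 0.6, -0.3, 1.9, 1.0, 1.0, -0.8], [0.2, 0.6, -0.1, 1.9, 1.0, 0.9, -0.7], [0.1, 0.7, -0.5, 1.9, 1.0, 1.2, -1.0]]
55 -1 [[0.8, 1.1, -1.3, 1.9, 1.6, 1.7, 2.1], [-0.8, 1.1, 1.3, 2.0, -0.8, 0.7, -2.3], [0.6, 1.2, -1.3, 1.9, 1.5, 1.8, 2.0]]
60 1 [[0.2, 0.6, -0.3, 1.9, 0.9, 0.9, -0.7], [0.2, 0.6, -0.1, 1.9, 0.9, 0.8, -0.6], [0.2, 0.6, -0.5, 1.9, 0.9, 1.1, -0.9]]
60 -1 [[0.9, 1.1, -1.3, 1.9, 1.5, 1.6, 2.2], [-0.8, 1.1, 1.3, 2.0, -0.8, 0.7, -2.2], [0.6, 1.1, -1.3, 1.9, 1.4, 1.7, 2.0]]
```

View pics/crop1.png

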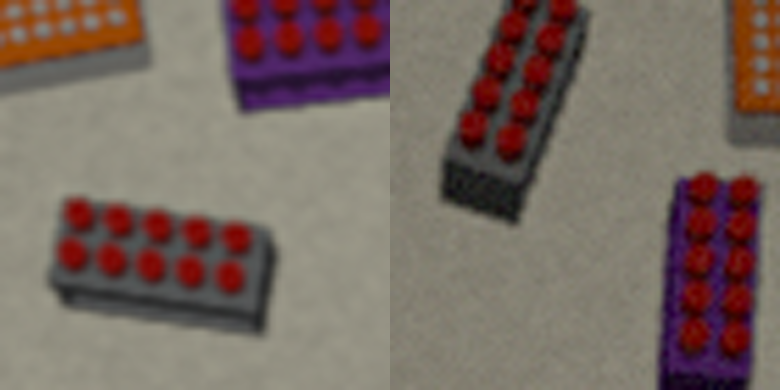

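The crop settles it: the rack at top (222,204) / scene (297,172) has a grey body, and its two neighbours are purple. The analyser's y axis sits at about 0.036 rad yaw, with the deck edge at (551,-264). I'll now take the grip with a 45° tilted tool.

```bash
cat >> h.py <<'E'
from scipy.spatial.transform import Rotation as Ro
th=.036; ya=np.array([np.cos(th),np.sin(th),0]); xa=np.array([np.sin(th),-np.cos(th),0]); up=np.array([0,0,1.])
E0=np.array([551.,-264,0])
def rv(y,z): return Ro.from_matrix(np.c_[np.cross(y,z),y,z]).as_rotvec()
zt=(xa-up)/np.sqrt(2); RT=rv(ya,zt)
E
python3 - <<'E'
from h import *
t=viewer.read_camera("top"); hsv=cv2.cvtColor(t,cv2.COLOR_RGB2HSV)
m=((hsv[...,0]<8)|(hsv[...,0]>172))&(hsv[...,1]>150); sub=np.zeros_like(m); sub[188:216,195:240]=m[188:216,195:240]
P=np.array([ray("top",u,v,86)[:2] for v,u in np.argwhere(sub)]); w,V=np.linalg.eigh(np.cov(P.T)); print(P.mean(0),np.arctan2(*V[::-1,1]),np.sqrt(w))
c=E0+105*up-5*xa
pre=c+(19-110)*zt; goal=c+19*zt
print(pre,goal,kin.ik(pre,RT),kin.ik(goal,RT))
r0=robot.observe()["tcp_rot"]
robot.servo_line([200,-500,450],feed=250)
robot.servo_line([430,-60,420],feed=300)
robot.movep(pre,RT)
o=robot.observe(); print(o["t"],o["tcp_pos"],o["contact_force"])
im=viewer.read_camera("scene"); cv2.imwrite("pics/pre.png",cv2.resize(im[150:350,180:447],(800,600))[:,:,::-1])
im=viewer.read_camera("top")
for d in viewer.pinpoint("handle","top"): print(d["confidence"],W("top",d["at"]))
E
```

```text
[480.02243681 146.56048388] 1.5121301581090738 [10.84136953 29.13749703]
[ 548.50405739 -194.69821473  169.34671709] [ 551.30359545 -272.42956353   91.56497116] [ 0.20473172  0.52673998 -0.42343517  1.95128809  1.09954209  1.20487695
 -0.84429278] [ 0.10160593  0.6223979  -0.11368021  1.98098876  1.17718703  0.95072401
 -0.8820393 ]
5.7333 [ 548.58116987 -195.52092943  170.20538436] [-0.39629871 -1.13726536 -0.16045264]
0.45 [ 547.93628759 -261.0329187   107.92705538]
```

View pics/pre.png

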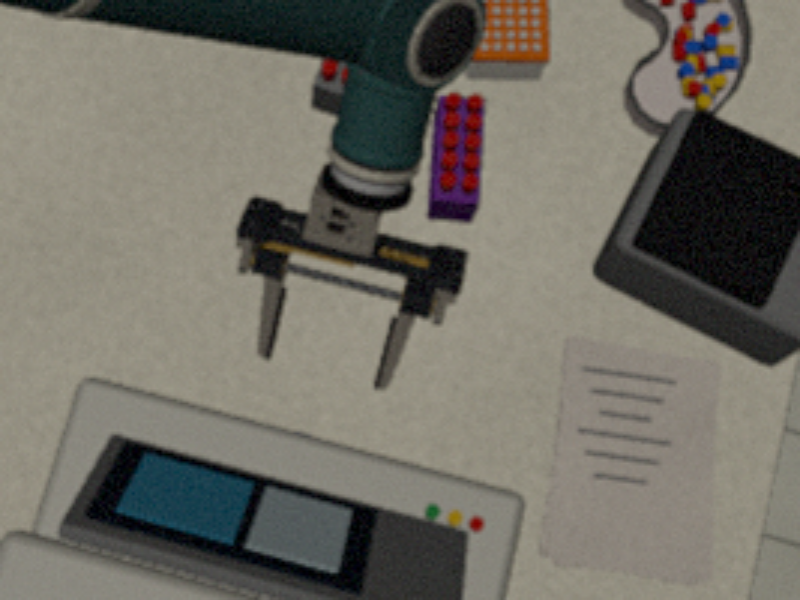

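The open gripper lines up square in front of the deck at crop (330,370), and the racks are clear of it. I'll grasp and pull.

```bash
python3 - <<'E'
from h import *
c=E0+105*up-5*xa; g=c+19*zt
robot.servo_line(g,feed=80)
o=robot.observe(); print(o["t"],o["tcp_pos"],o["contact_force"])
grip(0.0,25); o=robot.observe(); print(o["grip_width"],o["grip_force"],o["contact_force"])
if o["grip_width"]>.15:
    robot.servo_line(g-175*xa,feed=80)
    for d in range(180,216,4):
        robot.servo_line(g-d*xa,feed=40); o=robot.observe(); f=np.dot(o["contact_force"],xa); print(d,f.round(1),np.dot(np.array(o["tcp_pos"])-g,-xa).round(1),round(o["grip_width"],3))
        if abs(f)>14: break
    print(o["t"])
    robot.hold(.3)
    print(robot.observe()["contact_force"])
for cam in("top","scene"):
    im=viewer.read_camera(cam); cv2.imwrite(f"pics/p_{cam}.png",im[:,:,::-1])
    for n in("handle","free_lane","full_lane","rack_yellow"):
        for d in viewer.pinpoint(n,cam)[:2]: print(cam,n,d["confidence"],W(cam,d["at"]).round(0))
E
```

```text
7.4083 [ 551.6924281  -271.96204754   91.93640343] [-0.43807802 -0.55237565 -0.40589626]
0.2830247525939065 24.998157620429993 [-5.14392192  0.40482991  2.74520534]
180 1.2 179.5 0.28
184 0.5 183.5 0.281
188 0.4 187.6 0.285
192 0.2 191.5 0.283
196 -0.2 195.6 0.28
200 4.1 198.1 0.28
204 14.1 198.2 0.281
12.5333
[ -2.47250558 -14.43049875  -4.06053567]
top free_lane 0.67 [ 607. -194.   46.]
top full_lane 0.61 [ 484. -200.   46.]
top rack_yellow 0.55 [ 483. -201.   47.]
scene handle 0.83 [540. -63. 106.]
scene handle 0.15 [481. 150.  -1.]
scene free_lane 0.95 [ 607. -194.   45.]
scene full_lane 0.6 [ 482. -195.   48.]
scene rack_yellow 0.73 [ 488. -194.   42.]
scene rack_yellow 0.4 [481. 149.  -1.]
```

View pics/p_scene.png

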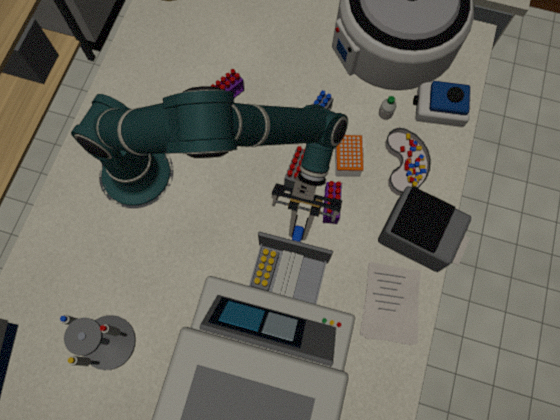

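The drawer is at its stop: 14 N builds up at 198 mm of travel. The picture shows the drawer out, the yellow rack upright at (264,267) and the free lane empty at (307,280). I'll release and fetch the rack.

```bash
python3 - <<'E'
from h import *
p=np.array(robot.observe()["tcp_pos"])
robot.servo_line(p+1.0*xa,feed=40)
grip(0.75)
robot.servo_line(p-110*zt,feed=120)
yaw=1.508; RY=rv(np.array([np.sin(yaw),-np.cos(yaw),0]),-up)
robot.movep([480.7,147.5,190],RY)
o=robot.observe(); print(o["t"],o["tcp_pos"],o["contact_force"])
for cam in("top","scene"):
    im=viewer.read_camera(cam); cv2.imwrite(f"pics/a_{cam}.png",im[:,:,::-1])
    for n in("handle","free_lane","full_lane","rack_yellow","rack_red"):
        for d in viewer.pinpoint(n,cam)[:3]: print(cam,n,d["confidence"],W(cam,d["at"]).round(0))
    if cam=="scene":
        c=cv2.resize(im[80:320,210:400],(475,600)); 
        cv2.imwrite("pics/a.png",c[:,:,::-1])
print(kin.ik([480.7,147.5,32],RY), kin.ik([608,-194,82],rv(ya,-up)))
E
```

```text
16.1333 [480.78476448 145.31029131 189.30817068] [-0.08451577  0.31240575 -0.64321358]
top free_lane 0.65 [ 608. -198.   45.]
top free_lane 0.58 [545. -68. 110.]
top full_lane 0.81 [ 486. -203.   48.]
top full_lane 0.6 [698. 427.  -0.]
top rack_yellow 0.88 [ 485. -195.   48.]
top rack_red 0.79 [185. 342.   0.]
top rack_red 0.78 [614.  72.   2.]
top rack_red 0.42 [483. 144.   1.]
scene handle 0.69 [542. -64. 109.]
scene free_lane 0.94 [ 611. -194.   44.]
scene full_lane 0.58 [482. 149.  -2.]
scene full_lane 0.57 [ 485. -195.   47.]
scene rack_yellow 0.78 [ 486. -193.   46.]
scene rack_red 0.59 [611.  71.   4.]
[ 0.31521213  0.70316275 -0.86392065  2.03671517  0.78424975  0.77004011
 -1.0981101 ] [ 0.87376275  0.82432349 -0.91905634  1.68371178  0.75152921  1.02516972
 -0.26904542]
```

View pics/a.png

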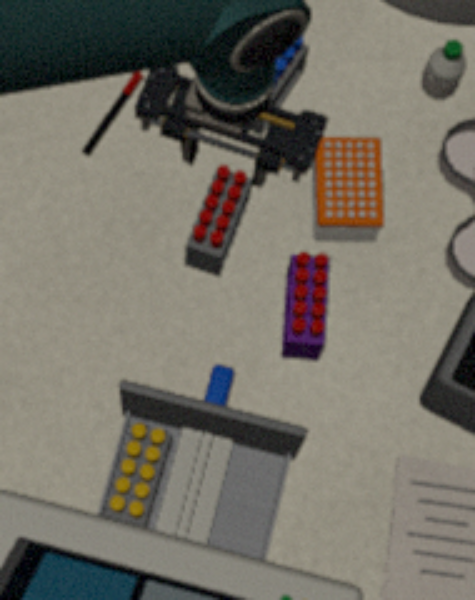

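The drawer stayed out: grip at crop (220,385), empty lane at (250,490), and the fingers sit above the grey rack at (218,215). Now I'll grasp and lift it.

```bash
python3 - <<'E'
from h import *
yaw=1.508; RY=rv(np.array([np.sin(yaw),-np.cos(yaw),0]),-up)
grip(1.0)
robot.servo_line([481,147,110],feed=120,rotation=RY)
robot.servo_line([481,147,33],feed=70,rotation=RY); robot.hold(.15)
o=robot.observe(); print(o["t"],o["tcp_pos"],o["contact_force"])
grip(0.0,25); o=robot.observe(); print(o["grip_width"],o["grip_force"],o["contact_force"],o["tcp_pos"])
if .42<o["grip_width"]<.6:
    robot.servo_line([481,147,225],feed=120)
    o=robot.observe(); print(o["t"],o["grip_width"],o["grip_force"],o["contact_force"])
    robot.servo_line([607.5,-199,225],feed=130,rotation=rv(ya,-up)); robot.hold(.2)
    o=robot.observe(); print(o["t"],o["tcp_pos"],o["grip_width"],o["contact_force"])
    for cam in("top","scene"):
        im=viewer.read_camera(cam); cv2.imwrite(f"pics/c_{cam}.png",cv2.resize(im[80:320,210:400],(475,600))[:,:,::-1])
        for n in("free_lane","rack_red"):
            for d in viewer.pinpoint(n,cam)[:4]: print(cam,n,d["confidence"],W(cam,d["at"]).round(0))
E
```

```text
19.4667 [481.31603306 147.01780571  33.38409956] [ 0.83898111 -1.1678131  -0.09367731]
0.499693049671427 25.000100433826447 [-1.39427802  0.45493741  1.47774601] [480.71556758 147.01799768  32.96169539]
21.975 0.4989287059909691 24.999451339244843 [ 0.35252067 -0.95160118 -2.09016832]
25.1583 [ 607.46121266 -198.90565594  225.04657901] 0.5016723695737907 [-0.155208   -0.4866508  -2.98485636]
top free_lane 0.88 [ 610. -193.   44.]
top rack_red 0.84 [182. 343.   3.]
top rack_red 0.71 [614.  72.   2.]
top rack_red 0.67 [ 608. -201.  196.]
scene free_lane 0.56 [ 612. -194.   42.]
scene rack_red 0.98 [611.  70.   6.]
scene rack_red 0.86 [ 612. -196.  192.]
scene rack_red 0.68 [190. 347.  -1.]
```

View pics/c_scene.png

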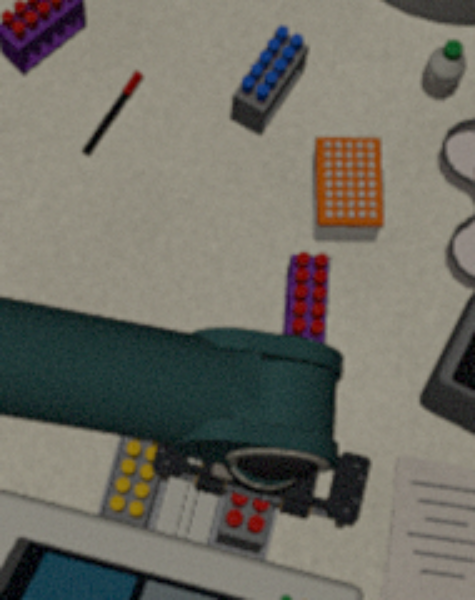

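The rack hangs level over the free lane at crop (245,515), clear of the panel and the deck. I'll lower it slowly while watching the force.

```bash
python3 - <<'E'
from h import *
x,y=608.8,-194
robot.servo_line([x,y,115],feed=80)
robot.hold(.2); f0=np.array(robot.observe()["contact_force"]); print(f0.round(1))
z=115
while z>74:
    z-=4 if z>84 else 1.5
    robot.servo_line([x,y,z],feed=40); o=robot.observe(); f=np.array(o["contact_force"])-f0
    if np.linalg.norm(f)>2.0: print(z,o["tcp_pos"],f.round(1))
    if np.linalg.norm(f)>4: break
robot.hold(.2); o=robot.observe(); print(o["t"],z,o["tcp_pos"],(np.array(o["contact_force"])-f0).round(1))
E
```

```text
[ 0.4 -0.3 -2.8]
83 [ 608.5505495  -194.00054857   82.63660556] [-1.2  0.6  1.5]
77.0 [ 608.99334942 -194.00432129   77.98378582] [-3.5 -0.   8.3]
30.3833 77.0 [ 609.00049778 -193.98764019   77.96795911] [-4.1 -0.1  8.9]
```

Contact comes at z = 78, which is exactly the expected floor height. I'll release and withdraw.

```bash
python3 - <<'E'
from h import *
robot.servo_line([608.9,-194,78],feed=20)
grip(0.75); robot.hold(.2)
print(robot.observe()["contact_force"])
robot.servo_line([608.9,-194,250],feed=120)
robot.servo_line([450,150,400],feed=220)
print(robot.observe()["t"])
for cam in("top","scene"):
    im=viewer.read_camera(cam); 
    if cam=="scene": cv2.imwrite(f"pics/d.png",cv2.resize(im[200:340,230:400],(728,600))[:,:,::-1])
    for n in("free_lane","full_lane","handle","rack_red","rack_yellow","rack_blue","tip_box"):
        for d in viewer.pinpoint(n,cam)[:3]: print(cam,n,d["confidence"],W(cam,d["at"]).round(0))
    try: print(fitrack(cam,[609,-194],45))
    except Exception as e: print(e)
E
```

```text
[ 0.36298107  0.16388665 -0.01876593]
34.9333
top free_lane 0.71 [ 608. -195.   45.]
top full_lane 0.67 [ 483. -203.   45.]
top handle 0.65 [545. -68. 108.]
top rack_red 0.94 [ 613. -195.   48.]
top rack_red 0.88 [613.  70.  -0.]
top rack_red 0.83 [182. 343.   2.]
top rack_yellow 0.69 [ 486. -193.   50.]
top rack_blue 0.59 [487. 344.  -1.]
top rack_blue 0.47 [546. -67. 112.]
(array([ 608.91592228, -192.10527126,    1.61024043]), np.float64(0.04301361122926414))
scene free_lane 0.98 [ 611. -194.   42.]
scene full_lane 0.67 [ 486. -195.   47.]
scene handle 0.6 [540. -67. 108.]
scene rack_red 0.83 [614.  71.   1.]
scene rack_red 0.62 [ 610. -191.   44.]
scene rack_red 0.56 [187. 344.  -3.]
scene rack_yellow 0.92 [ 487. -196.   41.]
scene rack_blue 0.89 [491. 349.  -1.]
scene tip_box 0.68 [621. 235.  -0.]
(array([ 610.78919361, -190.74000482,    1.61975017]), np.float64(0.1648969817458883))
```

View pics/d.png

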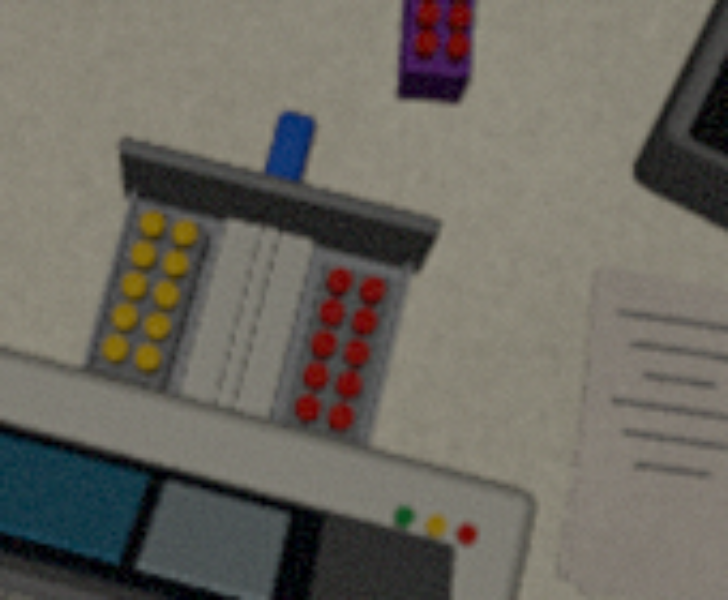

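The red rack at crop (340,350) stands straight on the floor of the free lane. The yellow rack at (150,290) is upright, the drawer is still out, and the arm is clear.

```bash
python3 -c "
from h import *
print(robot.job_done())"
```

```text
the job is handed in; nothing more can be done
None
```

The job is handed in (verdict not shown): the drawer is out at its stop, and the red-capped rack is released and upright on the free lane's floor, lengthwise. The robot touched nothing else that I saw, though I did not re-measure the marker and bottle at the end.

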